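Bring the tube-label printer back into service after a roll change

ROBOT

A 7-joint arm with a two-finger parallel gripper is mounted at the origin on the work surface. World frame = base frame: x ahead of the robot, y to its left, z up, the work surface at z = 0. Lengths are in m, angles in rad, forces in N, time in s.
With the tool pointing down it reaches from about 0.4 to 0.85 m from the base axis. Payload 4.5 kg.
Tool frame: the origin (TCP) lies at the very end of the fingers, on their centre line; the grasp point (between the pads) lies 19 mm behind it (manip.grasp_offset is the z of the grasp point in the tool frame, in m); z points along the fingers, y is the line along which they close (so a half turn about z gives the same grasp; the last joint's range is limited). The gripper opens to 85 mm and grips with 20 to 120 N. Pads are 22 mm wide; open, the fingers measure 114 mm over their backs; the gripper's body (76 mm by 85 mm) begins 54 mm behind the grasp point. The pads swing forward as they close: fully open they stand 13 mm farther back than shut.
Start: joints at [1.299, 0.689, -0.195, 1.565, 0.157, 0.902, -0.215], TCP at [0.188, -0.596, 0.231] pointing down, gripper open.
Joint ranges: [-3.01, 3.01], [-0.46, 2.08], [-1.47, 1.51], [0.13, 2.56], [-1, 4.14], [0.04, 2.09], [-2.66, 2.66]. Speed limits (rad/s): [2.57, 2.57, 3.14, 3.14, 3.14, 3.14, 3.14].

INTERFACE

Orientations are given as a rotation vector (axis times angle).
In Python, from plant import manip gives the robot as it stands.
- The arm moves only by the tool move_arm, never from a script. Its argument "plan" is a list that holds one entry, the list of rows, each a list of 7 numbers: the shift along the tool's x, y, z in m, then the turn, a rotation vector about the tool's x, y, z in rad, then the opening, from 0 (shut) to 1 (fully open). A call has 1 to 8 rows; each row is the pose to reach, as a shift and turn from the pose commanded when the call began, along the tool's axes at that moment; what a row does not reach only later rows make up. A row lasts 1/12 s, in which the tool goes at most 41.7 mm and 7.16 degrees, less where a joint would pass 70% of its speed; a pose out of reach is approached as far as the arm can. A call with a gripper value outside its range is refused whole. The fingers move at their own pace and stop on an object; "force" is the grip in N (left out, the last holds). Time passes only in rows, so rows that repeat a pose let the fingers close. It gives the time, the measured TCP pose, the force, the opening and the grip force at its end, in the units of the state.
- manip.read_state(): the state, without advancing time (a new reading comes with each control period).
- manip.camera(name): name is "side" or "top"; returns (picture, depth): 400x640x3 uint8, blue, green, red; 400x640 float32, m along the optical axis (not along the pixel's ray), 0 where there is no reading.
- manip.camera_model(name): a dict with "K" (3x3 intrinsics, pixels), "R" (3x3) and "t" (3): a world point X has camera coordinates R X + t. Camera axes: x right, y down, z forward; pixel columns grow to the right and rows downward; lengths in m; the calibration is good to about 2 mm. A picture is of the moment at which its call begins. camera_model takes no time and is no camera call.
- manip.close_job(): hands the job in; it is judged then, once.
The state is a dict: "t": time; "qpos": joint angles; "qd": joint speeds; "tau": joint torques, N m; "position": TCP position; "ee_rot": TCP orientation; "force": force on the tool from outside, world axes, zero at the start; "moment": the same for the moment, N m; "finger_gap": opening from 0.0 (shut) to 1.0 (fully open); "grasp_force": force on a finger pad.
Only numpy, scipy, OpenCV 4.12 (cv2) and the standard library are available. Lean on these libraries where they do the work, as an engineer would, in place of code of your own. Each camera call takes 0.05 s, during which the arm holds its last target. There are 200 camera calls.

TASK

A new roll has just been put in the label printer, whose cover still stands ajar. With the closed fingertips, push the cover down until it clicks fully shut, then press the red power rocker over to on (its front half, with the white mark), and then press the green feed key all the way down and let it come back up, to bring out the first label. Do not press the yellow cancel key, lift the cover further open or pick anything up, and leave the other things on the desk as they are.

Things in the scene. Friction and masses are not known exactly. Their poses are not given: they have to be found in the camera images.
- printer: Desktop label printer, dark grey with a pale cover, fixed. 230 mm (x) by 190 mm (y), 147 mm high shut. Origin: centre of its underside; its front is -x. The level control deck in front of the cover is 95 mm up, x -105 to -55 mm; a row at x = -86 mm: red power rocker at y +60, round yellow cancel key at y 0, green feed key at y -60 mm. The shut cover's front wall rises at x = -55 mm.
- cover (a joint): Opening angle of the cover about its rear hinge, rad: 0 = shut and latched, positive = front edge raised; starts at 0.25 to 0.5. The stiff hinge (about 3 N at the front) keeps it where it is left. Two spring balls resist from about 0.08 to 0.03 (6 to 9 N at the lip), then snap it home to 0; not pushed past them it stays ajar.
- cover_hinge (a point): Point on the cover's hinge line, at the middle of the printer's rear edge: 105 mm behind the printer's origin and 95 mm up. The hinge line runs along the printer's y.
- cover_lip (a point): Middle of the flat finger lip along the cover's front top edge, on its upper face: the place to push. It moves with the cover: 146 mm in front of the hinge line and 22.5 mm above it when shut (117.5 mm above the desk). The lip is 34 mm deep (14 mm of it in front of this point) and 190 mm wide; behind it the cover slopes up to 52 mm above the hinge.
- power_rocker (a joint): Red snap-action power rocker, rad: 0 = off (front half standing up), 0.35 = on (front half lying level, rear half up). It rocks about the printer's y, snaps past the middle (0.175) to either end and needs about 4 N at the end of the front half.
- rocker_axis (a point): Ridge of the rocker on its pivot, 106 mm above the desk (11 mm above the deck). Each half is 18 mm long in the printer's x and 22 mm wide.
- rocker_on (a point): Place to press on the rocker's front half, the one with a small white line: 16 mm in front of the pivot along its upper face, 2 mm from its end. It stands 5.5 mm higher than the ridge when off and level with it (106 mm above the desk) when on.
- feed_key (a joint): Travel of the green feed key, m: 0 = up, 0.005 = fully down. Spring return; 5 N holds it fully down.
- feed_key_top (a point): Centre of the top of the green feed key (30 mm by 25 mm in the printer's x and y), 9 mm above the deck when up.
- cancel_key (a joint): Travel of the yellow cancel key, m: 0 = up, 0.004 = fully down. Not to be pressed.
- cancel_key_top (a point): Centre of the top of the round yellow cancel key, 20 mm across, 7 mm above the deck.
- tube_rack: Orange rack of capped blood tubes, loose, 75 mm by 115 mm, 100 mm high over the caps; stands beside the printer's feed-key side. Origin: centre of its underside.
- spare_roll: Spare roll of white labels lying flat, loose, 86 mm across and 55 mm high, beside the printer's rocker side. Origin: centre of its underside.
- marker: White marker pen with a blue cap lying on the desk in front of the printer, 130 mm long along its x, 13 mm thick. Origin: under its middle.
- sample_tube: Blood tube with a blue cap lying on the desk in front of the printer, 96 mm long along its x, 17 mm thick. Origin: under its middle.
- reagent_box: White and blue reagent carton, 75 by 140 by 62 mm, loose. Origin: centre of its underside.
- scanner: Dark barcode scanner in its stand, loose, 110 mm base, about 200 mm high. Origin: centre of its underside.
- sanitiser: Hand sanitiser bottle with a white pump, loose, 64 mm across, 177 mm high. Origin: centre of its underside.
- mouse: Dark computer mouse by the keyboard, loose, 105 mm by 60 mm, 30 mm high. Origin: centre of its underside.

How it is judged:
On the way, in this order (a step that is already met when the one before it is completed fails the run):
1. the cover is pushed down past its catches and stays shut (value of joint cover below 0.015 rad), for 0.2 s.
2. with the cover shut, the power rocker is pressed over to on (value of joint power_rocker above 0.3 rad and value of joint cover below 0.02 rad), for 0.2 s.
3. with the cover shut and the power on, the feed key is pressed down with the fingers (all of step 2 and value of joint feed_key above 0.004 m and contact force between the fingers and feed_key above 0.5 N), for 0.1 s.
At the end, for the whole second after the job is handed in: The cover is shut and latched (within 0.02 rad), the rocker is on (over 0.3 of 0.35 rad), the feed key has been pressed at least 4 of its 5 mm with the power on and is up again, the cancel key was left alone, and nothing else on the desk has moved by more than 20 mm (all of step 2 and value of joint each of feed_key, cancel_key below 0.001 m); the robot touches nothing.
It fails at once if the rocker was switched on before the cover was shut, or the printer's cover came open again with the power on (value of joint power_rocker above 0.2 rad and value of joint cover above 0.03 rad).
It fails at once if the feed key was pressed before the power was on (value of joint feed_key above 0.003 m and value of joint power_rocker below 0.15 rad).
It fails at once if the cancel key was pressed (value of joint cancel_key above 0.002 m).
It fails at once if the cover was lifted further open (value of joint cover above 0.62 rad).
It fails at once if another thing on the desk was moved or picked up (distance of any of tube_rack, spare_roll, marker, sample_tube, reagent_box, scanner, sanitiser, mouse from where it was at the start of the episode above 0.02 m).
It also fails if it takes over 40 s, if anything falls off the work surface, if the arm or the gripper's body presses on something with over 40 N, if the wrist force passes 120 N, or if a joint passes its speed limit or range.

## Working session

There is one attempt and no reset: what is moved stays moved. The work goes in short steps, Python scripts to look and compute and a tool call to move; the robot and the scene stay as the last step left them, time stands still between calls to the robot, and variables do not carry over. Pictures are saved under pics/ and viewed, at most 10 in all, crops included, and the job is handed in when it is done.

Besides the shell and the picture viewer there is one more tool, called by a JSON object that holds its "op" and its "data", one argument or row to a line. move_arm: Moves the arm, as the interface text tells. Its arguments: {"type":"object","properties":{"plan":{"type":"array","items":{"type":"array","items":{"type":"array","items":{"type":"number"}}}},"force":{"type":"number"}},"required":["plan"]}

```bash
ls; mkdir -p pics; cat > h.py <<'E'
import numpy as np, cv2
from plant import manip
from scipy.spatial.transform import Rotation as Rn
def cloud(name):
    im,d=manip.camera(name); m=manip.camera_model(name); K,R,t=[np.array(m[k]) for k in("K","R","t")]
    v,u=np.indices(d.shape); P=np.stack([(u-K[0,2])/K[0,0]*d,(v-K[1,2])/K[1,1]*d,d],-1)
    return im,d,(P-t)@R
E
python3 - <<'E'
from h import *
s=manip.read_state(); print({k:np.round(s[k],3) for k in("t","position","ee_rot","force","finger_gap")})
for n in("side","top"):
    im,d,P=cloud(n); cv2.imwrite(f"pics/{n}0.png",im); np.savez(f"{n}0.npz",im=im,d=d,P=P)
    m=manip.camera_model(n); print(n,np.round(-np.array(m["R"]).T@m["t"],3),(d==0).mean())
E
```

```text
pics
{'t': np.float64(0.0), 'position': array([ 0.188, -0.595,  0.23 ]), 'ee_rot': array([-3.103e+00, -4.780e-01,  1.000e-03]), 'force': array([-0.357, -0.232,  0.586]), 'finger_gap': np.float64(0.997)}
side [-0.199 -0.946  1.291] 0.00413671875
top [ 0.299 -0.027  1.266] 0.00412890625
```

View pics/side0.png

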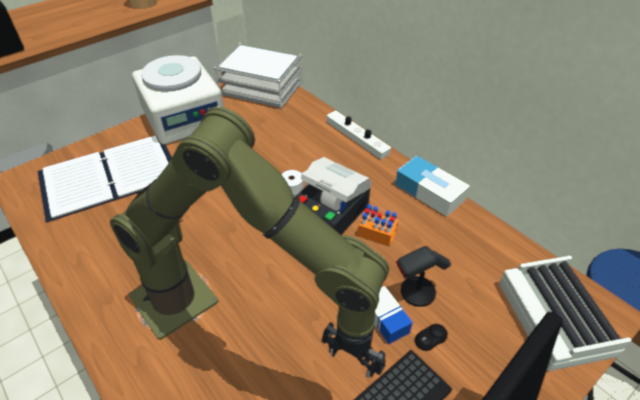

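View pics/top0.png

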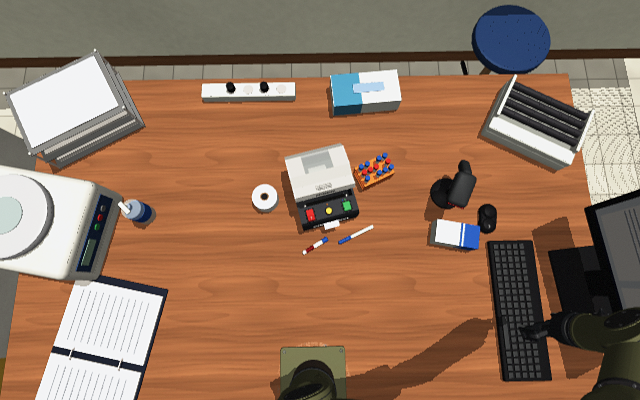

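Top view: red rocker at about (310,214), yellow key (329,210), green key (347,206), raised pale cover behind them at (320,170); the rack is right at (375,170), the roll left at (264,197), and the pen and tube are in front.

```bash
python3 - <<'E'
from h import *
for n,(r0,r1,c0,c1) in {"top":(195,228,295,362),"side":(185,225,295,345)}.items():
    z=np.load(n+"0.npz"); im,P=z["im"],z["P"]
    hsv=cv2.cvtColor(im,cv2.COLOR_BGR2HSV)
    for c,(a,b) in {"red":(0,6),"yel":(22,35),"grn":(50,80)}.items():
        m=cv2.inRange(hsv,(a,140,90),(b,255,255))>0; w=np.zeros_like(m); w[r0:r1,c0:c1]=1; m&=w
        v,u=np.nonzero(m); print(n,c,m.sum(),np.round([u.mean(),v.mean()],1),np.round(np.median(P[m],0),4), np.round(np.percentile(P[m][:,2],[5,95]),4))
z=np.load("top0.npz"); P=z["P"]; im=z["im"]
# cover
c=cv2.resize(im[135:250,245:405],None,fx=5,fy=5,interpolation=cv2.INTER_CUBIC); cv2.imwrite("pics/crop0.png",c)
E
```

```text
top red 86 [310.1 214.6] [5.149e-01 2.000e-04 1.064e-01] [0.0969 0.1127]
top yel 33 [328.5 210.1] [ 0.5282 -0.0603  0.1008] [0.0966 0.1053]
top grn 66 [346.4 205.5] [ 0.5402 -0.1167  0.1037] [0.1006 0.1067]
side red 44 [302.4 198.4] [ 0.5202 -0.0047  0.104 ] [0.0947 0.7057]
side yel 32 [315.  207.9] [ 0.5259 -0.0603  0.0989] [0.0924 0.1025]
side grn 63 [329.7 215.3] [ 0.5404 -0.1211  0.1014] [0.0929 0.1054]
```

View pics/crop0.png

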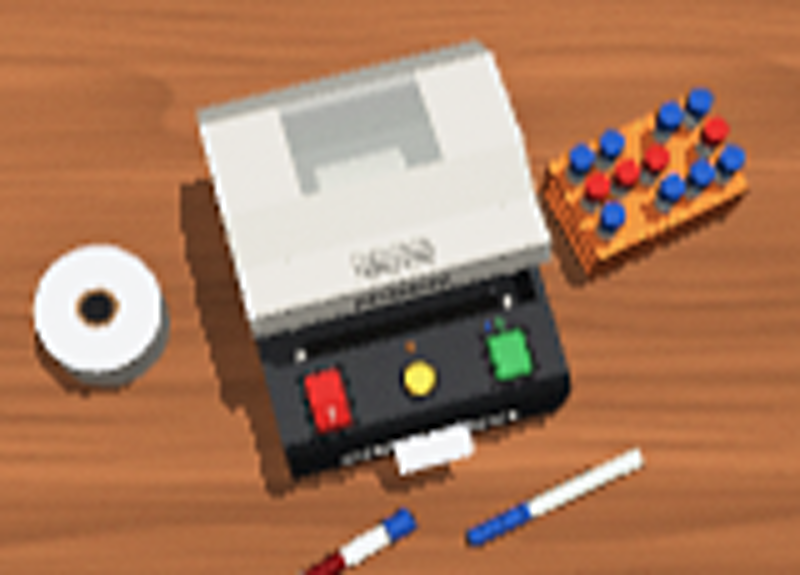

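```bash
cat >> h.py <<'E'
def ray(name,u,v,z):
    m=manip.camera_model(name); K,R,t=[np.array(m[k]) for k in("K","R","t")]
    c=-R.T@t; d=R.T@np.linalg.solve(K,[u,v,1]); return c+d*(z-c[2])/d[2]
E
python3 - <<'E'
from h import *
r=ray("top",310.1,214.6,.107);y=ray("top",328.5,210.1,.102);g=ray("top",346.4,205.5,.104)
r2=ray("side",302.4,198.4,.107);y2=ray("side",315,207.9,.102);g2=ray("side",329.7,215.3,.104)
print(np.round([r,y,g,r2,y2,g2],4))
psi=np.arctan2(-(r-g)[0],(r-g)[1]); 
R=np.array([[np.cos(psi),-np.sin(psi)],[np.sin(psi),np.cos(psi)]])
o=np.mean([r[:2]-R@[-.086,.06],y[:2]-R@[-.086,0],g[:2]-R@[-.086,-.06]],0)
print("psi",np.degrees(psi),np.linalg.norm(r-g),"o",o)
np.savez("pose.npz",R=R,o=o,psi=psi)
P=np.load("top0.npz")["P"].reshape(-1,3); L=np.c_[(P[:,:2]-o)@R,P[:,2]]
for x in np.arange(-.12,.125,.008):
    k=(abs(L[:,0]-x)<.004)&(abs(L[:,1])<.08)&(L[:,2]>.05); print(round(x,3),k.sum(),np.round(np.percentile(L[k,2],[10,50,90]),3) if k.any() else "")
for w,n in(([-.071,.060],"a"),):pass
print({k:np.round(o+R@v,4) for k,v in dict(hinge=(.105,0),lip=(-.041,0),rock=(-.086-.015,.06),feed=(-.086,-.06)).items()})
E
```

```text
[[ 5.134e-01 -2.000e-04  1.070e-01]
 [ 5.278e-01 -5.890e-02  1.020e-01]
 [ 5.414e-01 -1.164e-01  1.040e-01]
 [ 5.179e-01 -4.700e-03  1.070e-01]
 [ 5.250e-01 -6.360e-02  1.020e-01]
 [ 5.392e-01 -1.228e-01  1.040e-01]]
psi 13.524403479832513 0.11952158002316976 o [ 0.61115597 -0.03838696]
-0.12 97 [0.056 0.064 0.077]
-0.112 167 [0.071 0.087 0.092]
-0.104 137 [0.091 0.095 0.104]
-0.096 130 [0.093 0.097 0.108]
-0.088 115 [0.093 0.098 0.106]
-0.08 125 [0.092 0.098 0.105]
-0.072 112 [0.093 0.096 0.105]
-0.064 119 [0.092 0.095 0.098]
-0.056 70 [0.087 0.094 0.097]
-0.048 144 [0.075 0.079 0.155]
-0.04 237 [0.076 0.163 0.172]
-0.032 124 [0.167 0.17  0.172]
-0.024 124 [0.165 0.168 0.17 ]
-0.016 121 [0.163 0.165 0.168]
-0.008 123 [0.16  0.162 0.165]
0.0 145 [0.161 0.164 0.168]
0.008 154 [0.165 0.168 0.172]
0.016 146 [0.169 0.173 0.175]
0.024 141 [0.173 0.176 0.179]
0.032 118 [0.173 0.175 0.178]
0.04 114 [0.17  0.172 0.175]
0.048 115 [0.168 0.17  0.172]
0.056 111 [0.164 0.167 0.17 ]
0.064 109 [0.163 0.165 0.168]
0.072 114 [0.159 0.162 0.165]
0.08 109 [0.157 0.159 0.162]
0.088 105 [0.154 0.156 0.159]
0.096 66 [0.148 0.153 0.156]
0.104 53 [0.133 0.139 0.143]
0.112 46 [0.12  0.125 0.131]
0.12 27 [0.112 0.115 0.118]
{'hinge': array([ 0.7132, -0.0138]), 'lip': array([ 0.5713, -0.048 ]), 'rock': array([ 0.4989, -0.0037]), 'feed': array([ 0.5416, -0.1168])}
```

```bash
cat >> h.py <<'E'
def to(px,py,z):
    "tool-frame shift and turn to printer-frame (px,py), world z, tool down with x along printer x"
    q=np.load("pose.npz"); s=manip.read_state(); w=np.r_[q["o"]+q["R"]@[px,py],z]
    A=Rn.from_rotvec(s["ee_rot"]); B=Rn.from_euler("z",float(q["psi"]))*Rn.from_rotvec([np.pi,0,0])
    p=np.array(s["position"]); l=q["R"].T@(p[:2]-q["o"])
    print("t",round(float(s["t"]),2),"now printer",np.round([*l,p[2]],4),"F",np.round(s["force"],1),"gap",round(float(s["finger_gap"]),2))
    print("shift",np.round(A.inv().apply(w-p),4),"turn",np.round((A.inv()*B).as_rotvec(),4))
E
python3 -c "
from h import *
to(-.024,0,.28)"
```

```text
t 0.1 now printer [-0.5418 -0.4427  0.2306] F [-0.5  0.3  0.7] gap 1.0
shift [ 0.5474 -0.4055 -0.0489] turn [-0.0016  0.0002  0.0698]
```

{"op": "move_arm", "data": {
  "plan": [
    [[0, 0, -0.04, 0, 0, 0, 0], [0.02, -0.015, -0.07, 0, 0, 0.035, 0], [0.05, -0.037, -0.07, 0, 0, 0.07, 0], [0.08, -0.06, -0.07, 0, 0, 0.07, 0], [0.112, -0.083, -0.07, 0, 0, 0.07, 0], [0.144, -0.107, -0.07, 0, 0, 0.07, 0], [0.176, -0.13, -0.07, 0, 0, 0.07, 0], [0.208, -0.154, -0.07, 0, 0, 0.07, 0]]
  ],
  "force": 60
}}

```text
t: 0.77
position: [0.3407, -0.3848, 0.3011]
ee_rot: [-3.12, -0.369, 0.0]
force: [0.1, -0.5, 0.4]
finger_gap: 0.002
grasp_force: 0.0
```

```bash
python3 -c "
from h import *
to(-.024,0,.26)"
```

```text
t 0.77 now printer [-0.3439 -0.2736  0.3011] F [ 0.1 -0.5  0.4] gap 0.0
shift [ 0.3198 -0.2737  0.0411] turn [-0.0003  0.0002 -0.0005]
```

{"op": "move_arm", "data": {
  "plan": [
    [[0.03, -0.026, 0, 0, 0, 0, 0], [0.06, -0.052, 0, 0, 0, 0, 0], [0.09, -0.078, 0, 0, 0, 0, 0], [0.12, -0.104, 0, 0, 0, 0, 0], [0.15, -0.13, 0, 0, 0, 0, 0], [0.18, -0.155, 0, 0, 0, 0, 0], [0.21, -0.18, 0, 0, 0, 0, 0], [0.24, -0.205, 0, 0, 0, 0, 0]]
  ]
}}

```text
t: 1.43
position: [0.5262, -0.1294, 0.3011]
ee_rot: [3.12, 0.37, -0.001]
force: [0.4, -0.2, 1.0]
finger_gap: -0.001
grasp_force: 0.0
```

{"op": "move_arm", "data": {
  "plan": [
    [[0.025, -0.022, 0, 0, 0, 0, 0], [0.05, -0.044, 0.005, 0, 0, 0, 0], [0.07, -0.06, 0.03, 0, 0, 0, 0], [0.075, -0.066, 0.06, 0, 0, 0, 0], [0.075, -0.066, 0.08, 0, 0, 0, 0], [0.075, -0.066, 0.08, 0, 0, 0, 0]]
  ]
}}

```text
t: 1.93
position: [0.5799, -0.0484, 0.2167]
ee_rot: [-3.118, -0.373, 0.015]
force: [-1.6, 0.1, -0.6]
finger_gap: -0.002
grasp_force: 0.0
```

```bash
python3 -c "
from h import *
to(-.026,0,.175)
im,d,P=cloud('top'); cv2.imwrite('pics/a.png',cv2.resize(im[120:260,235:415],None,fx=4,fy=4))
im,d,P=cloud('side'); cv2.imwrite('pics/b.png',cv2.resize(im[120:260,235:415],None,fx=4,fy=4))"
```

```text
t 1.93 now printer [-0.0327 -0.0024  0.2167] F [-1.6  0.1 -0.6] gap -0.0
shift [ 0.0071 -0.0023  0.0416] turn [-0.0026  0.0094  0.0021]
```

View pics/b.png

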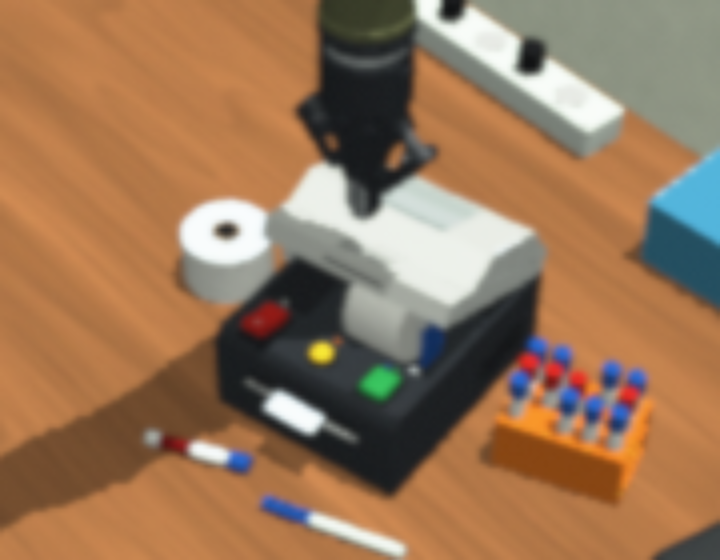

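The picture shows the closed fingertip at (365,210), just above the raised lip's middle. Pushing down along the lip's arc.

{"op": "move_arm", "data": {
  "plan": [
    [[0.005, -0.002, 0.025, 0, 0, 0, 0], [0.004, -0.002, 0.04, 0, 0, 0, 0], [0.002, -0.002, 0.052, 0, 0, 0, 0], [0, -0.002, 0.064, 0, 0, 0, 0], [-0.003, -0.002, 0.074, 0, 0, 0, 0], [-0.006, -0.002, 0.084, 0, 0, 0, 0], [-0.007, -0.002, 0.092, 0, 0, 0, 0], [-0.007, -0.002, 0.092, 0, 0, 0, 0]]
  ]
}}

```text
t: 2.7
position: [0.5757, -0.05, 0.1294]
ee_rot: [3.119, 0.368, -0.0]
force: [-0.5, 0.3, -0.8]
finger_gap: 0.001
grasp_force: 0.0
```

```bash
python3 -c "
from h import *
to(-.041,0,.1175)"
```

```text
t 2.7 now printer [-0.0372 -0.003   0.1294] F [-0.5  0.3 -0.8] gap 0.0
shift [-0.0038 -0.003   0.0119] turn [ 0.0005  0.0003 -0.0015]
```

{"op": "move_arm", "data": {
  "plan": [
    [[-0.002, -0.002, 0.004, 0, 0, 0, 0], [-0.003, -0.002, 0.008, 0, 0, 0, 0], [-0.004, -0.002, 0.012, 0, 0, 0, 0], [-0.004, -0.002, 0.015, 0, 0, 0, 0], [-0.004, -0.002, 0.016, 0, 0, 0, 0], [-0.004, -0.002, 0.016, 0, 0, 0, 0]]
  ]
}}

```text
t: 3.2
position: [0.5733, -0.0488, 0.1179]
ee_rot: [3.118, 0.368, 0.008]
force: [-5.5, -2.0, 30.9]
finger_gap: 0.003
grasp_force: 16.0
```

```bash
python3 -c "
from h import *
to(-.041,0,.1175)
im,d,P=cloud('side'); cv2.imwrite('pics/c.png',cv2.resize(im[120:260,235:415],None,fx=4,fy=4))"
```

```text
t 3.2 now printer [-0.0392 -0.0012  0.1179] F [-5.5 -2.  30.9] gap 0.0
shift [-0.0018 -0.0012  0.0004] turn [ 0.0027 -0.0048 -0.0011]
```

View pics/c.png

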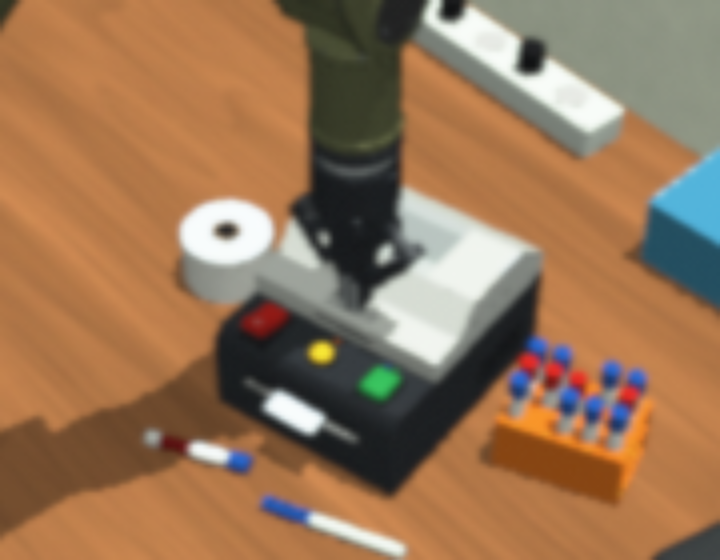

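The picture shows the cover flush on the body, with the fingertip on its lip at (350,300). With 31 N at z = 0.118 it is on its stop, so it is latched. Lifting off and moving to the rocker.

{"op": "move_arm", "data": {
  "plan": [
    [[0, 0, -0.02, 0, 0, 0, 0], [0, 0, -0.045, 0, 0, 0, 0], [-0.02, -0.02, -0.045, 0, 0, 0, 0], [-0.04, -0.04, -0.04, 0, 0, 0, 0], [-0.06, -0.06, -0.035, 0, 0, 0, 0], [-0.06, -0.06, -0.03, 0, 0, 0, 0], [-0.06, -0.06, -0.03, 0, 0, 0, 0]]
  ]
}}

```text
t: 3.83
position: [0.4978, -0.0026, 0.1431]
ee_rot: [-3.119, -0.374, 0.003]
force: [0.3, -0.9, 0.2]
finger_gap: -0.0
grasp_force: 0.0
```

```bash
python3 - <<'E'
from h import *
to(-.104,.06,.1115)
q=np.load("pose.npz")
im,d,P=cloud('top'); L=np.c_[(P.reshape(-1,3)[:,:2]-q["o"])@q["R"],P.reshape(-1,3)[:,2]]
for x in np.arange(-.056,.1,.02):
    k=(abs(L[:,0]-x)<.004)&(abs(L[:,1]+.05)<.03); print(round(x,3),np.round(np.median(L[k,2]),4))
c=cv2.resize(im[150:250,260:380],None,fx=6,fy=6,interpolation=cv2.INTER_CUBIC); cv2.imwrite("pics/d.png",c)
E
```

```text
t 3.83 now printer [-0.1018  0.0613  0.1431] F [ 0.3 -0.9  0.2] gap -0.0
shift [-0.0021  0.0014  0.0316] turn [-0.0008  0.0016  0.0025]
-0.056 0.1043
-0.036 0.1175
-0.016 0.1244
0.004 0.144
0.024 0.1449
0.044 0.1462
0.064 0.147
0.084 0.1391
```

View pics/d.png

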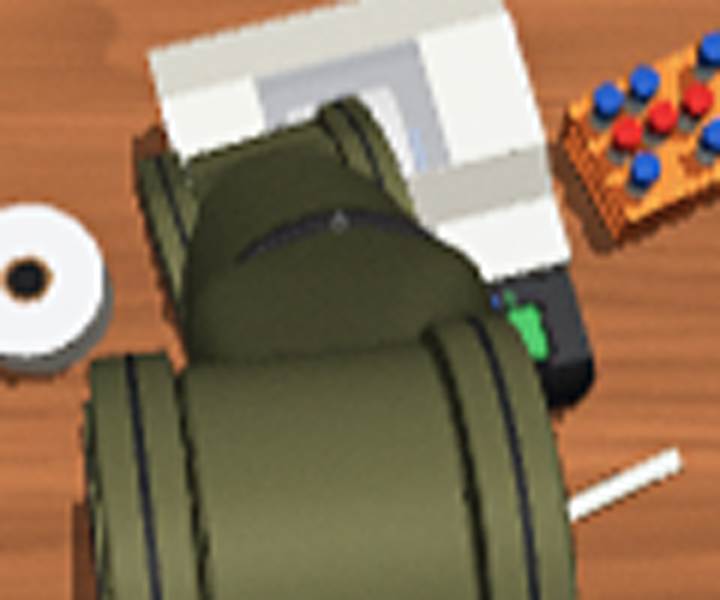

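The top view has the arm hiding the rocker, but the visible cover at about (520,240) is at shut height (lip 117.5 mm, crown 147 mm). Pressing the rocker.

{"op": "move_arm", "data": {
  "plan": [
    [[-0.002, 0.001, 0.015, 0, 0, 0, 0], [-0.002, 0.001, 0.027, 0, 0, 0, 0], [-0.002, 0.001, 0.032, 0, 0, 0, 0], [-0.002, 0.001, 0.036, 0, 0, 0, 0], [-0.002, 0.001, 0.038, 0, 0, 0, 0], [-0.002, 0.001, 0.039, 0, 0, 0, 0], [-0.002, 0.001, 0.039, 0, 0, 0, 0]]
  ]
}}

```text
t: 4.47
position: [0.4983, -0.0059, 0.106]
ee_rot: [3.119, 0.368, 0.003]
force: [-3.2, -0.9, 13.6]
finger_gap: 0.005
grasp_force: 6.7
```

```bash
python3 - <<'E'
from h import *
to(-.104,.06,.106)
E
```

```text
t 4.47 now printer [-0.1021  0.058   0.106 ] F [-3.2 -0.9 13.6] gap 0.0
shift [-0.0019 -0.002  -0.0001] turn [ 0.0012 -0.0018 -0.0011]
```

{"op": "move_arm", "data": {
  "plan": [
    [[0, 0, -0.02, 0, 0, 0, 0], [0, 0, -0.045, 0, 0, 0, 0], [0.005, 0.03, -0.045, 0, 0, 0, 0], [0.01, 0.06, -0.045, 0, 0, 0, 0], [0.016, 0.09, -0.045, 0, 0, 0, 0], [0.016, 0.118, -0.045, 0, 0, 0, 0], [0.016, 0.118, -0.035, 0, 0, 0, 0], [0.016, 0.118, -0.035, 0, 0, 0, 0]]
  ]
}}

```text
t: 5.13
position: [0.5405, -0.1188, 0.1386]
ee_rot: [3.12, 0.362, -0.001]
force: [-0.5, 0.5, -0.8]
finger_gap: 0.0
grasp_force: 0.0
```

```bash
python3 - <<'E'
from h import *
to(-.086,-.06,.104)
im,d,P=cloud('side'); cv2.imwrite('pics/e.png',cv2.resize(im[165:245,280:370],None,fx=8,fy=8,interpolation=cv2.INTER_CUBIC)[:600])
E
```

```text
t 5.13 now printer [-0.0875 -0.0617  0.1386] F [-0.5  0.5 -0.8] gap 0.0
shift [ 0.0015 -0.0017  0.0345] turn [ 0.0009  0.0005 -0.0049]
```

View pics/e.png

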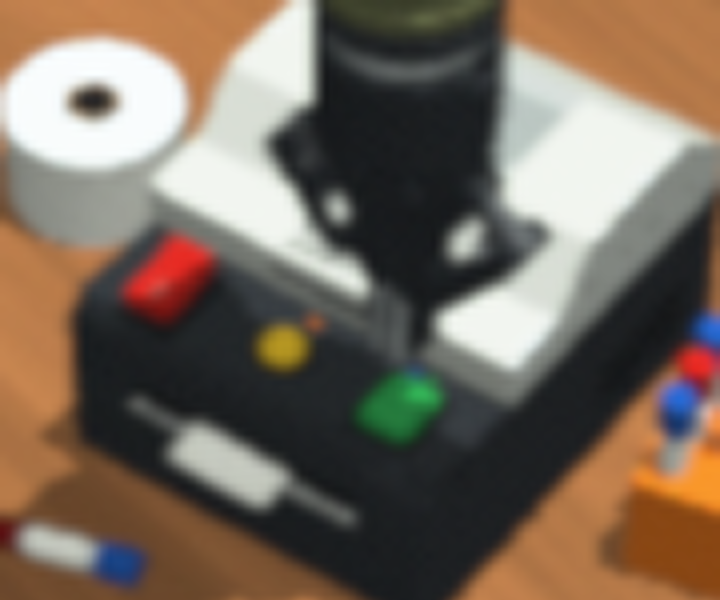

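The rocker at (170,280) now has its rear half up, so the power is on, and the fingertip is over the green key at (400,400). Pressing feed.

{"op": "move_arm", "data": {
  "plan": [
    [[0.001, -0.001, 0.02, 0, 0, 0, 0], [0.001, -0.001, 0.032, 0, 0, 0, 0], [0.001, -0.001, 0.037, 0, 0, 0, 0], [0.001, -0.001, 0.04, 0, 0, 0, 0], [0.001, -0.001, 0.042, 0, 0, 0, 0], [0.001, -0.001, 0.042, 0, 0, 0, 0], [0.001, -0.001, 0.042, 0, 0, 0, 0], [0.001, -0.001, 0.042, 0, 0, 0, 0]]
  ]
}}

```text
t: 5.85
position: [0.5409, -0.1129, 0.099]
ee_rot: [-3.118, -0.373, 0.0]
force: [-4.7, 3.1, 10.8]
finger_gap: 0.001
grasp_force: 5.3
```

```bash
python3 - <<'E'
from h import *
to(-.086,-.06,.099)
E
```

```text
t 5.85 now printer [-0.0857 -0.056   0.099 ] F [-4.7  3.1 10.8] gap 0.0
shift [-0.0003  0.004  -0.    ] turn [-0.0015 -0.0001  0.0019]
```

Key fully down at z = 0.099 with 10.8 N. Lifting clear.

{"op": "move_arm", "data": {
  "plan": [
    [[0, 0, 0, 0, 0, 0, 0], [0, 0, -0.02, 0, 0, 0, 0], [0, 0, -0.055, 0, 0, 0, 0], [0, 0, -0.09, 0, 0, 0, 0], [0, 0, -0.12, 0, 0, 0, 0], [0, 0, -0.12, 0, 0, 0, 0], [0, 0, -0.12, 0, 0, 0, 0], [0, 0, -0.12, 0, 0, 0, 0]]
  ]
}}

```text
t: 6.52
position: [0.5409, -0.1147, 0.2174]
ee_rot: [3.12, 0.37, -0.0]
force: [-0.4, 0.5, -0.1]
finger_gap: 0.002
grasp_force: 0.0
```

```bash
python3 - <<'E'
from h import *
to(-.086,-.06,.219)
im,d,P=cloud('side'); cv2.imwrite('pics/f.png',cv2.resize(im[165:245,280:370],None,fx=7,fy=7,interpolation=cv2.INTER_CUBIC))
E
```

```text
t 6.52 now printer [-0.0861 -0.0578  0.2174] F [-0.4  0.5 -0.1] gap 0.0
shift [ 0.0001  0.0022 -0.0016] turn [0.0001 0.0001 0.0003]
```

View pics/f.png

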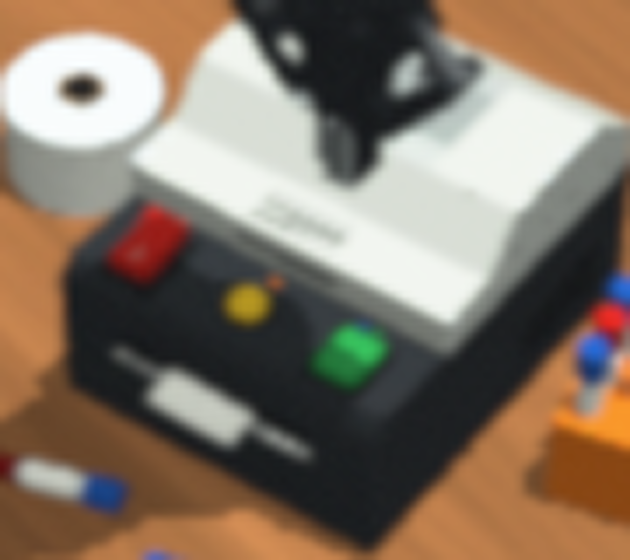

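The cover is shut, the green key at (350,355) is up again and the tool is clear. A quick numeric check of the rocker tilt before handing in.

```bash
python3 - <<'E'
from h import *
q=np.load("pose.npz")
def tilt(im,P,tag):
    hsv=cv2.cvtColor(im,cv2.COLOR_BGR2HSV); m=(cv2.inRange(hsv,(0,130,60),(6,255,255))>0)
    L=np.dstack([(P[...,:2]-q["o"])@q["R"],P[...,2]])
    m&=(abs(L[...,0]+.086)<.022)&(abs(L[...,1]-.06)<.018); a=L[m]
    print(tag,m.sum(),[(round(x,3),np.round(np.median(a[abs(a[:,0]-x)<.004,2]),4)) for x in(-.1,-.092,-.084,-.076,-.07)])
z=np.load("side0.npz"); tilt(z["im"],z["P"],"side0"); 
z=np.load("top0.npz"); tilt(z["im"],z["P"],"top0")
im,d,P=cloud("side"); tilt(im,P,"side now")
E
```

```text
side0 36 [(-0.1, np.float64(nan)), (-0.092, np.float64(0.1048)), (-0.084, np.float64(0.1062)), (-0.076, np.float64(0.104)), (-0.07, np.float64(0.1027))]
top0 89 [(-0.1, np.float64(0.1087)), (-0.092, np.float64(0.1074)), (-0.084, np.float64(0.1059)), (-0.076, np.float64(0.105)), (-0.07, np.float64(0.1032))]
side now 70 [(-0.1, np.float64(0.1041)), (-0.092, np.float64(0.1045)), (-0.084, np.float64(0.1064)), (-0.076, np.float64(0.1078)), (-0.07, np.float64(0.1082))]
  return _methods._mean(a, axis=axis, dtype=dtype,
  ret = ret.dtype.type(ret / rcount)
```

The rocker's tilt has reversed: the rear is up and the front is level, so it is on.

```bash
python3 -c "
from plant import manip
print(manip.close_job())"
```

```text
the job is handed in; nothing more can be done
None
```

I pushed the cover shut, switched the power rocker on, and pressed and released the feed key without going near the cancel key; the job is handed in, and no verdict came back.

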